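# Close a tablet's sleeve in the spring jig

## Task

Take the cream chocolate tablet from the wooden stand and slide it on its long edge into the slot of the sleeve-closing jig until it sits on the slot's floor, and let go of it. Then pull the jig's red grip out against its spring until its brass pointers stand over the orange mark lines, so that the folding bar lies over the tablet's top edge. Finish while still holding the grip at the mark, and leave the red tablet, the bell and the dark gift box where they are.

Things in the scene. Friction and masses are not known exactly. Their poses are not given: they have to be found in the camera images.
- cream_center (a point): centre of the cream wrapped chocolate tablet, the one to load: rigid slab 126 x 62 x 10.5 mm, about 0.1 kg, standing on a long edge. x axis along the 126 mm, y up (62 mm), z the level normal of its faces (10.5 mm). It starts in one of the stand's two grooves, centre 39 mm above the counter; its upper 44 mm stand clear of the groove walls
- red_center (a point): centre of the red wrapped tablet, 142 x 70 x 10.5 mm, standing in the other groove 70 mm away (centre to centre); leave it there. Axes as for the cream one
- stand: fixed light-wood stand, 150 x 130 x 26 mm, origin at the centre of its underside on the counter. Two grooves along its x axis at y = -35 and +35 mm, 14 mm wide, floors 8 mm above the counter. Near by, a glass shelf on posts runs across the counter 0.27 m up, from x = 0.67 m on: keep the arm off it. Which tablet is in which groove varies
- jig: fixed jig on a grey plate 275 x 190 x 12 mm (x -190 to +85 mm). Origin on the counter, under the slot's middle; -x is the pull direction, y along the slot, z up. The aluminium slot is open at the top, 13.5 mm wide (x), 130 mm long (y), lips flared, walls 12 mm thick, up to 40 mm above the counter at its ends and 38 mm along its sides. Rods and black barrels at y = +-85 mm, up to 36 mm high
- slot_floor (a point): middle of the slot's floor, 12 mm above the counter; axes as the jig's. A seated cream tablet has its centre 31 mm and its top edge 62 mm above this point, and only its upper 34 mm stand clear of the slot's lips: grasp it near its top edge
- mark (a point): point midway between the two orange mark lines on the base plate's top (12 mm above the counter), 165 mm from the slot along the jig's -x. The lines run along the jig's y at y = -92 to -42 and 42 to 92 mm
- grip (a point): grasp point on the middle plane of the slide's red upright grip, 42 mm above the counter. The grip is 14 mm thick along the jig's x, 60 mm wide along its y, from 16 to 62 mm above the counter, with 70 mm free behind it. A steel cross bar 27 mm up carries it and the brass pointers, in the same plane
- folder (a joint): how far the slide (red grip, rods, steel folding bar: one rigid piece) is pulled, m: 0 at rest, 0.065 with pointers over the mark, 0.080 at the stop. A spring draws it back: 6 N at rest, 14 N at the mark. The bar, 20 mm wide, 78 to 88 mm above the counter, rests 65 mm behind the slot (jig's +x); at the mark it is centred over the slot, 4 mm above a seated tablet
- bell: brass call bell, 80 mm across, 54 mm high, origin under its centre; bystander
- petit_box: dark brown gift box, 56 x 62 x 50 mm, on the platter of the shop scale between stand and jig (its top is about 120 mm above the counter), origin under its centre; bystander

How it is judged:
By the outcome, as a careful person would: the job done as asked, in the order asked, and still so for the second after the job is handed in, while the arm keeps its last pose, push and grip.
It also fails if it takes over 58 s, if anything falls off the work surface, if the arm or the gripper's body presses on something with over 40 N, if the wrist force passes 120 N, or if a joint passes its speed limit or range.

## Robot

A 6-joint arm with a two-finger parallel gripper is mounted at the origin on a cart in front of the work surface, level with it; the furniture and walls round the work are solid. World frame = base frame: x ahead of the robot, y to its left, z up, the work surface at z = 0. Lengths are in mm, angles in degrees, forces in N, time in s.
With the tool pointing down it reaches from about 300 to 850 mm from the base axis. Payload 4.2 kg.
Tool frame: the origin (TCP) lies midway between the tips of the shut fingers; the grasp point (between the pads) lies 19 mm behind it (env.grip_point_offset is the distance from the TCP to the grasp point, in mm); z points along the fingers, x is the direction in which the jaws open and shut, and the axes are right-handed (so a half turn about z gives the same grasp; the last joint's range is limited). The gripper opens to 91 mm and grips with 3 to 60 N. Pads are 32 mm wide; open, the fingers measure 118 mm over their backs; the gripper's body (76 mm by 178 mm) begins 60 mm behind the grasp point.
Start: joints at [75, 18.312, 89.639, -0, 72.044, -1.146], TCP at [137.685, 558.288, 213.976] pointing down, gripper open.
Joint ranges: [-177.97, 177.97], [-48.28, 115.42], [12.27, 149.76], [-77.06, 257.06], [2.81, 150.46], [-146.56, 146.56]. Speed limits (degrees/s): [147.25, 147.25, 180, 180, 180, 180].

## Interface

Orientations are given as [roll, pitch, yaw] about the fixed x, y, z axes, in that order (R = Rz(yaw) Ry(pitch) Rx(roll)).
In Python, from workcell import env gives the robot as it stands.
- The arm moves only by the shell command python3 -m pendant 'ROWS' [FORCE]. ROWS is JSON, a list of rows, each an object with "xyz": the shift along the tool's x, y, z in m, a list of three; "roll": the turn about the tool's z in degrees; "jaw": the closure, from 0 (fully open) to 1 (shut). A call has exactly 8 rows; each row is the pose to reach, as a shift and turn from the pose commanded when the call began, along the tool's axes at that moment; what a row does not reach only later rows make up. A row lasts 1/8 s, in which the tool goes at most 62.5 mm and 10.7 degrees, less where a joint would pass 70% of its speed; a pose out of reach is approached as far as the arm can. A call with a gripper value outside its range is refused whole. The fingers move at their own pace and stop on an object; FORCE is the grip in N (left out, the last holds). Time passes only in rows, so rows that repeat a pose let the fingers close, or fill a call up. It gives the time, the measured TCP pose, the force and the opening at its end, in the units of the state.
- env.state(): the state, without advancing time (a new reading comes with each control period).
- env.grab_frame(name): name is "scene" or "top" or "wrist"; returns (picture, depth): 400x640x3 uint8, blue, green, red; 400x640 float32, mm along the optical axis (not along the pixel's ray), 0 where there is no reading.
- env.camera_params(name): a dict with "camera_matrix" (3x3 intrinsics, pixels), "cam_to_world" (4x4, takes a point from camera to world coordinates); the wrist camera has in their place "hand_eye" (4x4, takes a point from camera to tool coordinates, whose origin is the TCP and whose axes are the tool frame's). Camera axes: x right, y up, looking along -z (the intrinsics and any distortion apply to the point x, -y, -z); pixel columns grow to the right and rows downward; lengths in mm; the calibration is good to about 2 mm. A picture is of the moment at which its call begins: read the wrist's pose just before it. camera_params takes no time and is no camera call.
- env.job_done(): hands the job in, once; it reports no verdict.
The state is a dict: "time_s": time; "qpos": joint angles; "qvel": joint speeds; "effort": joint torques, N m; "ee_pos": TCP position; "ee_rot": TCP orientation; "force": force on the tool from outside, world axes, zero at the start; "torque": the same for the moment, N m; "gripper_width": finger opening in mm.
Only numpy, scipy, OpenCV 4.12 (cv2) and the standard library are available. Lean on these libraries where they do the work, as an engineer would, in place of code of your own. Each camera call takes 0.05 s, during which the arm holds its last target. There are 200 camera calls.

## Working session

There is one attempt and no reset: what is moved stays moved. The work goes in short steps, Python scripts to look and compute and a shell command to move; the robot and the scene stay as the last step left them, time stands still between calls to the robot, and variables do not carry over. Pictures are saved under pics/ and viewed, about 8 in all and at most 12, crops included, and the job is handed in when it is done.

```bash
mkdir -p pics; ls; cat > h.py <<'E'
import numpy as np, cv2
from scipy.spatial.transform import Rotation as R
from workcell import env
def T_tool():
    s=env.state(); T=np.eye(4); T[:3,:3]=R.from_euler('xyz',s['ee_rot'],degrees=True).as_matrix(); T[:3,3]=s['ee_pos']; return T
def grab(name):
    T=T_tool(); im,d=env.grab_frame(name); p=env.camera_params(name)
    C=p['cam_to_world'] if 'cam_to_world' in p else T@np.array(p['hand_eye'])
    return im,d,np.array(p['camera_matrix']),np.array(C),p
def cloud(d,K,C):
    v,u=np.mgrid[:d.shape[0],:d.shape[1]]
    P=np.stack([(u-K[0,2])/K[0,0]*d,-(v-K[1,2])/K[1,1]*d,-d,np.ones_like(d)],-1)@C.T
    P=P[...,:3]; P[d<=0]=np.nan; return P
E
python3 - <<'E'
from h import *
a=[]
for n in('scene','top'):
    im,d,K,C,p=grab(n); np.savez(n,im=im,d=d,K=K,C=C); print(n,p.keys(),K.tolist(),C.round(2).tolist()); cv2.imwrite(f'pics/{n}0.png',im)
print({k:v for k,v in env.camera_params('scene').items() if 'dist' in k})
print(env.state())
E
```

```text
pics
scene dict_keys(['camera_matrix', 'cam_to_world']) [[439.1884265160558, 0.0, 325.5804502930681], [0.0, 439.1884265160558, 197.37241708154235], [0.0, 0.0, 1.0]] [[0.75, 0.29, -0.6, -487.66], [-0.66, 0.31, -0.68, -1071.64], [-0.01, 0.91, 0.42, 756.88], [0.0, 0.0, 0.0, 1.0]]
top dict_keys(['camera_matrix', 'cam_to_world']) [[418.6539581473834, 0.0, 320.67131580726857], [0.0, 418.6539581473834, 203.677213063322], [0.0, 0.0, 1.0]] [[-0.02, 0.99, -0.16, 275.0], [-1.0, -0.03, -0.02, -4.27], [-0.02, 0.16, 0.99, 1326.94], [0.0, 0.0, 0.0, 1.0]]
{}
{'time_s': 0.1, 'qpos': array([ 7.50009698e+01,  1.83501935e+01,  8.96980877e+01, -1.25766110e-03,
        7.20446017e+01, -1.14570515e+00]), 'qvel': array([-0.02645299, -0.08887306, -0.10344254, -0.08356153,  0.03161742,
       -0.08434514]), 'effort': array([-2.45046194e-04, -4.13329983e+01, -2.32509291e+01,  7.28126569e-02,
        4.22141387e-02, -6.00820863e-05]), 'ee_pos': array([137.56601069, 557.84641676, 213.19114908]), 'ee_rot': array([-1.79999338e+02,  9.28882122e-02,  7.61470642e+01]), 'force': array([0.45703254, 0.31087022, 0.59285054]), 'torque': array([0.03857718, 0.05507962, 0.00336811]), 'gripper_width': 90.76884216837716}
```

View pics/top0.png

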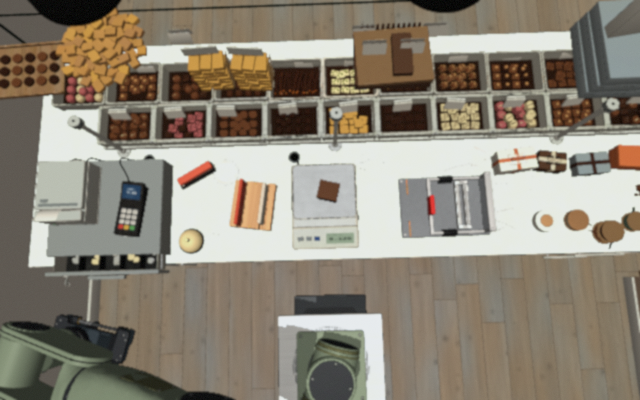

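View pics/scene0.png

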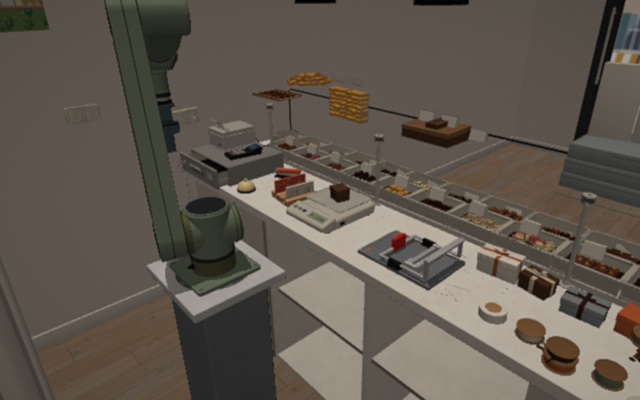

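The top view shows the stand at about (255,205), with red in the left groove (u 238) and cream in the right (u 262). The jig plate spans u 402–490: red grip at (432,205), slot near u 462. The pull direction is therefore towards image left, about world +y. Next I'll get coarse positions.

```bash
python3 - <<'E'
from h import *
z=np.load('top.npz'); P=cloud(z['d'],z['K'],z['C']); im=z['im']
def rep(n,m):
    q=P[m&np.isfinite(P[...,0])]
    r=cv2.minAreaRect(q[:,:2].astype(np.float32)); print(n,len(q),np.median(q,0).round(1),'rect',np.round(r[0],1),np.round(r[1],1),round(r[2],1))
v,u=np.mgrid[:400,:640]
st=(u>225)&(u<285)&(v>170)&(v<240); jg=(u>390)&(u<505)&(v>165)&(v<245)
rep('stand>15',st&(P[...,2]>15)); 
rep('standtop',st&(P[...,2]>18)&(P[...,2]<34)); rep('tablets',st&(P[...,2]>58))
hsv=cv2.cvtColor(im,cv2.COLOR_BGR2HSV); red=((hsv[...,0]<6)|(hsv[...,0]>174))&(hsv[...,1]>150)
rep('red',st&red&(P[...,2]>58)); rep('cream',st&~red&(P[...,2]>55))
rep('plate',jg&(P[...,2]>6)&(P[...,2]<90)); rep('grip',jg&red&(P[...,2]>45)); rep('bar',jg&(P[...,2]>75)&(P[...,2]<100)); 
rep('slot',jg&(P[...,2]>33)&(P[...,2]<44)&(u>445))
t=np.array(cv2.resize(im[160:250,225:285],None,fx=6,fy=6,interpolation=2)); w=cv2.resize(im[165:245,390:500],None,fx=5,fy=5,interpolation=2)
h=max(t.shape[0],w.shape[0]); pad=lambda a:cv2.copyMakeBorder(a,0,h-a.shape[0],0,0,0)
cv2.imwrite('pics/crop.png',cv2.resize(np.hstack([pad(t),pad(w)]),(800,int(h*800/(t.shape[1]+w.shape[1])))))
print(np.array(env.camera_params('wrist')['hand_eye']).round(3).tolist(),env.camera_params('wrist')['camera_matrix'])
E
```

```text
stand>15 1905 [493.4 237.   27.4] rect [496.4 237.1] [131.4 151.4] 82.7
standtop 1362 [492.3 234.   26. ] rect [496.5 237.1] [131.4 151.2] 82.7
tablets 398 [495.3 261.9  72.3] rect [495.2 236.5] [ 82.8 142.5] 82.4
red 149 [494.5 267.8  75.7] rect [497.1 268.8] [  7.2 132.7] 82.2
cream 254 [494.7 204.4  70.8] rect [495.2 236.5] [ 82.8 142.5] 82.4
plate 5561 [ 475.5 -378.1   13.1] rect [ 482.1 -384. ] [360.9 250.4] 87.9
grip 88 [ 472.9 -318.5   59.7] rect [ 473.9 -319.4] [52.7 13.2] 0.5
bar 434 [ 475.4 -483.9   86.7] rect [ 478.1 -485.4] [179.2  22.2] 0.6
slot 377 [ 473.1 -415.3   35.8] rect [ 487.5 -458.9] [177.9 218.4] 85.9
[[1.0, -0.001, -0.001, 0.067], [-0.001, -0.961, -0.278, -78.62], [-0.001, 0.278, -0.961, -171.945], [0.0, 0.0, 0.0, 1.0]] [[338.34881629   0.         316.05098014]
 [  0.         338.34881629 196.06835449]
 [  0.           0.           1.        ]]
```

View pics/crop.png

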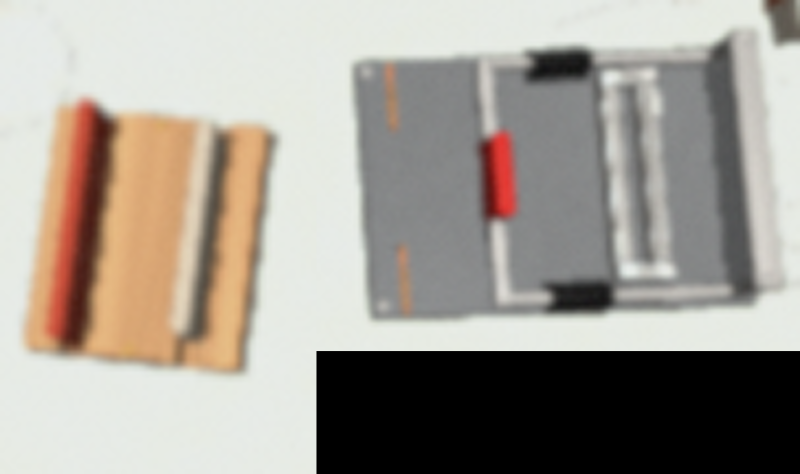

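```bash
python3 -m pendant '[{"xyz":[-0.03,0.06,0],"roll":0,"jaw":0},{"xyz":[-0.06,0.11,0],"roll":0,"jaw":0},{"xyz":[-0.09,0.16,0],"roll":-2,"jaw":0.1},{"xyz":[-0.12,0.22,0.005],"roll":-4,"jaw":0.3},{"xyz":[-0.15,0.28,0.01],"roll":-6.5,"jaw":0.4},{"xyz":[-0.18,0.34,0.02],"roll":-6.5,"jaw":0.5},{"xyz":[-0.21,0.39,0.025],"roll":-6.5,"jaw":0.5},{"xyz":[-0.227,0.428,0.025],"roll":-6.5,"jaw":0.5}]' 20
python3 -m pendant '[{"xyz":[0,0,0],"roll":0,"jaw":0.5},{"xyz":[0,0,0],"roll":0,"jaw":0.5},{"xyz":[0,0,0],"roll":0,"jaw":0.5},{"xyz":[0,0,0],"roll":0,"jaw":0.5},{"xyz":[0,0,0],"roll":0,"jaw":0.5},{"xyz":[0,0,0],"roll":0,"jaw":0.5},{"xyz":[0,0,0],"roll":0,"jaw":0.5},{"xyz":[0,0,0],"roll":0,"jaw":0.5}]'
python3 - <<'E'
from h import *
im,d,K,C,p=grab('wrist'); np.savez('w1',im=im,d=d,K=K,C=C); cv2.imwrite('pics/w1.png',im)
P=cloud(d,K,C)
hsv=cv2.cvtColor(im,cv2.COLOR_BGR2HSV); red=((hsv[...,0]<6)|(hsv[...,0]>174))&(hsv[...,1]>130)
def rep(n,m):
    q=P[m&np.isfinite(P[...,0])]; r=cv2.minAreaRect(q[:,:2].astype(np.float32)); print(n,len(q),np.median(q,0).round(1),'rect',np.round(r[0],1),np.round(r[1],1),round(r[2],1))
b=(P[...,0]>410)&(P[...,0]<580)&(P[...,1]<315)&(P[...,1]>160)
rep('red',b&red&(P[...,2]>73)&(P[...,2]<84)); rep('cream',b&~red&(P[...,2]>66)&(P[...,2]<74)&(P[...,1]<225)); rep('stand',b&(P[...,2]>22)&(P[...,2]<30))
E
```

```text
time_s: 1.1
ee_pos: [499.8, 233.3, 188.1]
ee_rot: [-179.9, 0.0, 82.6]
force: [0.0, 0.1, 0.4]
gripper_width: 45.9
time_s: 2.1
ee_pos: [498.9, 235.4, 189.0]
ee_rot: [-180.0, -0.0, 82.6]
force: [0.0, -0.6, 0.5]
gripper_width: 45.9
red 1496 [491.8 269.2  79.1] rect [498.9 269. ] [ 10.3 139.7] 82.8
cream 1598 [484.3 201.2  71.1] rect [494.4 199.6] [ 11.1 125.4] 82.5
stand 12597 [483.8 235.4  27.3] rect [496.  235.1] [130.4 150. ] 82.4
```

View pics/w1.png

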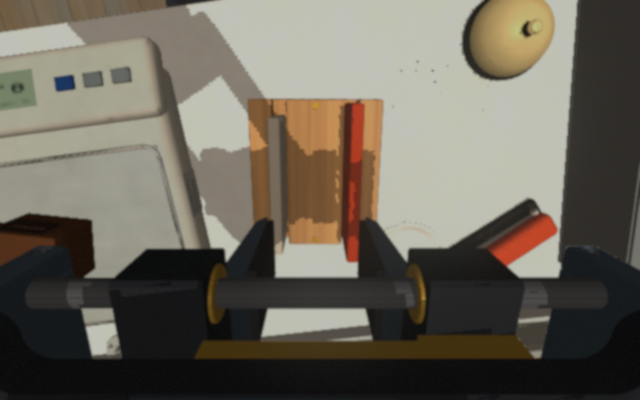

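The wrist view shows cream at u≈277 and red at u≈353, with the gripper straddling the stand. The heights (71 and 79), sizes and yaw (82.5°) all match. I'll descend on cream with the tips at z≈40 and close.

```bash
python3 -m pendant '[{"xyz":[-0.036,0,0],"roll":0,"jaw":0.5},{"xyz":[-0.036,0,0.03],"roll":0,"jaw":0.5},{"xyz":[-0.036,0,0.07],"roll":0,"jaw":0.5},{"xyz":[-0.036,0,0.11],"roll":0,"jaw":0.5},{"xyz":[-0.036,0,0.135],"roll":0,"jaw":0.5},{"xyz":[-0.036,0,0.148],"roll":0,"jaw":0.5},{"xyz":[-0.036,0,0.148],"roll":0,"jaw":0.5},{"xyz":[-0.036,0,0.148],"roll":0,"jaw":0.5}]' 20
python3 -m pendant '[{"xyz":[0,0,0],"roll":0,"jaw":0.6},{"xyz":[0,0,0],"roll":0,"jaw":0.7},{"xyz":[0,0,0],"roll":0,"jaw":0.8},{"xyz":[0,0,0],"roll":0,"jaw":0.9},{"xyz":[0,0,0],"roll":0,"jaw":1},{"xyz":[0,0,0],"roll":0,"jaw":1},{"xyz":[0,0,0],"roll":0,"jaw":1},{"xyz":[0,0,0],"roll":0,"jaw":1}]' 20
```

```text
time_s: 3.15
ee_pos: [495.2, 200.0, 42.0]
ee_rot: [179.9, -0.1, 82.6]
force: [-0.3, -0.3, -0.6]
gripper_width: 45.3
time_s: 4.15
ee_pos: [494.3, 199.7, 41.0]
ee_rot: [180.0, -0.0, 82.6]
force: [-0.4, -0.2, 1.2]
gripper_width: 10.5
```

```bash
python3 -m pendant '[{"xyz":[0,0,-0.02],"roll":0,"jaw":1},{"xyz":[0,0,-0.06],"roll":0,"jaw":1},{"xyz":[0,0,-0.11],"roll":0,"jaw":1},{"xyz":[0,0,-0.15],"roll":0,"jaw":1},{"xyz":[-0.02,0,-0.17],"roll":0,"jaw":1},{"xyz":[-0.06,0.005,-0.17],"roll":0,"jaw":1},{"xyz":[-0.11,0.01,-0.17],"roll":-1,"jaw":1},{"xyz":[-0.16,0.015,-0.17],"roll":-2,"jaw":1}]' 25
python3 -m pendant '[{"xyz":[-0.05,0.004,0],"roll":0,"jaw":1},{"xyz":[-0.1,0.008,0],"roll":-1,"jaw":1},{"xyz":[-0.15,0.012,0],"roll":-2,"jaw":1},{"xyz":[-0.2,0.016,0],"roll":-3,"jaw":1},{"xyz":[-0.25,0.02,0],"roll":-4,"jaw":1},{"xyz":[-0.3,0.024,0],"roll":-5,"jaw":1},{"xyz":[-0.35,0.024,0],"roll":-6,"jaw":1},{"xyz":[-0.39,0.02,0],"roll":-6,"jaw":1}]'
python3 -m pendant '[{"xyz":[-0.01,0,0],"roll":0,"jaw":1},{"xyz":[-0.01,0,0],"roll":0,"jaw":1},{"xyz":[-0.01,0,0],"roll":0,"jaw":1},{"xyz":[-0.01,0,0],"roll":0,"jaw":1},{"xyz":[-0.01,0,0],"roll":0,"jaw":1},{"xyz":[-0.01,0,0],"roll":0,"jaw":1},{"xyz":[-0.01,0,0],"roll":0,"jaw":1},{"xyz":[-0.01,0,0],"roll":0,"jaw":1}]'
python3 - <<'E'
from h import *
im,d,K,C,p=grab('wrist'); np.savez('w2',im=im,d=d,K=K,C=C); cv2.imwrite('pics/w2.png',im)
P=cloud(d,K,C)
hsv=cv2.cvtColor(im,cv2.COLOR_BGR2HSV); red=((hsv[...,0]<6)|(hsv[...,0]>174))&(hsv[...,1]>130)
org=(hsv[...,0]>=7)&(hsv[...,0]<20)&(hsv[...,1]>110)
def rep(n,m):
    q=P[m&np.isfinite(P[...,0])]
    if len(q)<5: print(n,len(q));return
    r=cv2.minAreaRect(q[:,:2].astype(np.float32)); print(n,len(q),np.median(q,0).round(1),'rect',np.round(r[0],1),np.round(r[1],1),round(r[2],1))
X,Y,Z=P[...,0],P[...,1],P[...,2]
rep('grip',red&(Z>55)&(Z<70)&(abs(Y+318)<30)); rep('bar',(Z>80)&(Z<95)&(Y<-440)); rep('slot',(Z>33)&(Z<44)&(abs(Y+419)<35)&(abs(X-478)<76))
rep('floor',(Z>8)&(Z<18)&(abs(Y+419)<12)&(abs(X-478)<62))
for s in(0,1): rep('mark',org&(abs(Z-12)<6)&(abs(Y+253)<25)&((X>478)==s))
E
```

```text
time_s: 5.15
ee_pos: [488.3, 37.8, 210.6]
ee_rot: [-180.0, 0.0, 84.7]
force: [1.1, 0.3, -0.9]
gripper_width: 10.5
time_s: 6.15
ee_pos: [471.7, -352.9, 210.1]
ee_rot: [-180.0, -0.0, 90.6]
force: [-0.2, -0.3, -1.6]
gripper_width: 10.6
time_s: 7.15
ee_pos: [472.3, -361.0, 210.9]
ee_rot: [180.0, -0.0, 90.6]
force: [-0.2, -0.0, -1.5]
gripper_width: 10.5
grip 792 [ 472.7 -323.7   62.8] rect [ 474.2 -323.1] [57.4 13.3] 0.6
bar 4442 [ 463.6 -485.9   89.1] rect [ 475.2 -487.1] [174.6  20.7] 0.5
slot 3193 [ 471.1 -423.3   37.5] rect [ 476.9 -422.5] [149.9  39.4] 0.1
floor 1092 [ 474.  -424.5   13.4] rect [ 478.2 -424.2] [122.6  11. ] 0.9
mark 171 [ 407.6 -258.9   14. ] rect [ 407.6 -258.7] [48.6  4.1] 0.7
mark 131 [ 540.7 -257.3   13.9] rect [ 540.6 -257.2] [46.9  4. ] 1.1
```

View pics/w2.png

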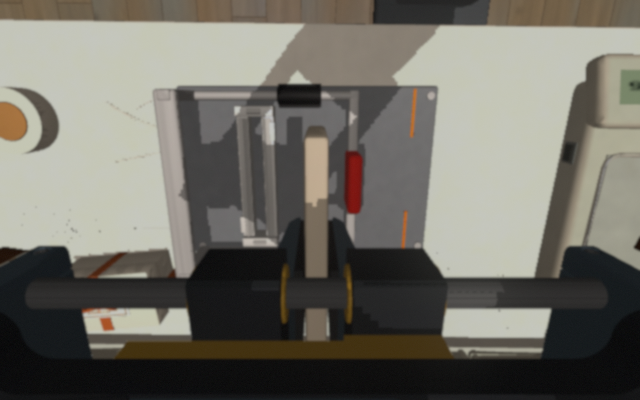

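The picture shows the slot at u≈257, the grip at (354,182), and the orange marks at (414,112) and (404,228). The mark midpoint is (474.1,-258.0), so the slot centre is about (476,-423.2) with yaw ~0.7°. That agrees with the walls, bar and grip. I'll hover just above the slot and check.

```bash
python3 -m pendant '[{"xyz":[-0.03,0.001,0],"roll":0,"jaw":1},{"xyz":[-0.062,0.003,0],"roll":0,"jaw":1},{"xyz":[-0.062,0.003,0.03],"roll":0,"jaw":1},{"xyz":[-0.062,0.003,0.06],"roll":0,"jaw":1},{"xyz":[-0.062,0.003,0.09],"roll":0,"jaw":1},{"xyz":[-0.062,0.003,0.12],"roll":0,"jaw":1},{"xyz":[-0.062,0.003,0.12],"roll":0,"jaw":1},{"xyz":[-0.062,0.003,0.12],"roll":0,"jaw":1}]'
python3 - <<'E'
from h import *
im,d,K,C,p=grab('wrist'); np.savez('w3',im=im,d=d,K=K,C=C)
cv2.imwrite('pics/w3.png',cv2.resize(im[:300,170:470],None,fx=2,fy=2,interpolation=2))
P=cloud(d,K,C); T=T_tool(); print(env.state()['ee_pos'])
X,Y,Z=P[...,0],P[...,1],P[...,2]
def rep(n,m):
    q=P[m&np.isfinite(X)]; print(n,len(q),np.median(q,0).round(1),'min',q.min(0).round(1),'max',q.max(0).round(1))
    if len(q)>4:r=cv2.minAreaRect(q[:,:2].astype(np.float32)); print('  rect',np.round(r[0],1),np.round(r[1],1),round(r[2],1))
rep('tab',(abs(Y+423)<15)&(Z>100)&(Z<130)&(X<460))
for x0 in range(405,480,10):
    m=(abs(X-x0-5)<5)&(Z>33)&(Z<42)&(abs(Y+423)<35)
    y=Y[m]; t=Y[(abs(X-x0-5)<5)&(Z>100)&(Z<130)&(abs(Y+423)<15)]
    print(x0,'walls',[np.percentile(y,q).round(1) for q in(1,99)] if len(y)>5 else None,'tab',[t.min().round(1),t.max().round(1)] if len(t) else None)
E
```

```text
time_s: 8.2
ee_pos: [476.7, -423.7, 92.1]
ee_rot: [179.9, 0.1, 90.6]
force: [0.6, -0.0, -1.1]
gripper_width: 10.2
[ 476.86645243 -423.84871525   92.55639358]
tab 3278 [ 440.4 -423.8  121.9] min [ 413.3 -438.   100. ] max [ 460. -408.  130.]
  rect [ 436.6 -423.1] [46.7 30. ] 0.4
405 walls [np.float64(-442.5), np.float64(-405.1)] tab [np.float64(-429.0), np.float64(-419.0)]
415 walls [np.float64(-441.6), np.float64(-403.7)] tab [np.float64(-429.5), np.float64(-418.8)]
425 walls [np.float64(-441.4), np.float64(-403.5)] tab [np.float64(-429.4), np.float64(-418.7)]
435 walls [np.float64(-441.2), np.float64(-405.0)] tab [np.float64(-429.3), np.float64(-418.5)]
445 walls [np.float64(-441.3), np.float64(-405.0)] tab [np.float64(-428.7), np.float64(-418.3)]
455 walls [np.float64(-441.0), np.float64(-404.6)] tab [np.float64(-438.0), np.float64(-408.0)]
465 walls [np.float64(-440.8), np.float64(-404.9)] tab [np.float64(-428.6), np.float64(-417.9)]
475 walls [np.float64(-440.8), np.float64(-404.7)] tab [np.float64(-428.5), np.float64(-418.0)]
```

View pics/w3.png

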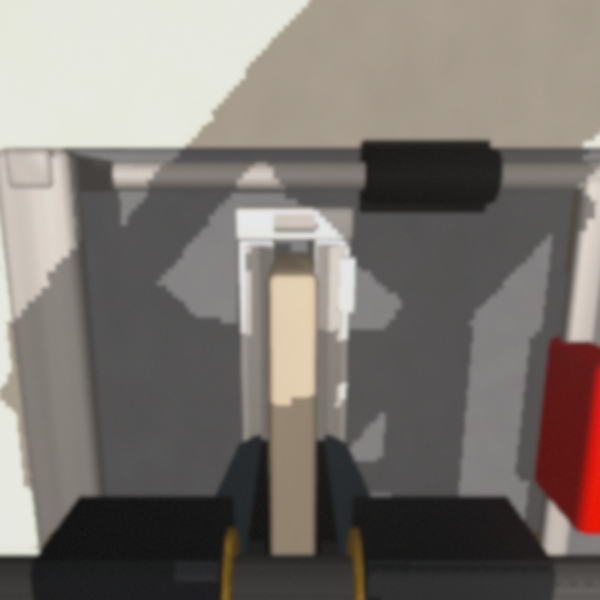

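```bash
python3 - <<'E'
from h import *
z=np.load('w3.npz'); P=cloud(z['d'],z['K'],z['C']); X,Y,Z=P[...,0],P[...,1],P[...,2]
m=(abs(Y+423)<15)&(Z>38)&(Z<46)&(X<425); print('endlip X',np.percentile(X[m],[0,1,50,99,100]).round(1),np.median(Z[m]))
m=(abs(Y+423)<4)&(Z>100)&(X<425); print('tab end',np.nanmin(X[m]))
m=(abs(Y+423)<5)&(X>385)&(X<425)
i=np.argsort(X[m])[::8]; print(np.c_[X[m],Z[m]][i].round(0).astype(int).tolist())
z=np.load('w2.npz'); P=cloud(z['d'],z['K'],z['C']); X,Y,Z=P[...,0],P[...,1],P[...,2]
m=(abs(Y+423)<15)&(Z>35)&(Z<46)&(abs(X-476)<90); print('w2 slot X',np.percentile(X[m],[0,.5,99.5,100]).round(1))
m=(abs(Y+423)<4)&(Z>8)&(Z<46)&(abs(X-476)<90); i=np.argsort(X[m])[::12]; print(np.c_[X[m],Z[m]][i].round(0).astype(int).tolist())
E
```

```text
endlip X [401.6 401.6 407.3 424.2 425. ] 39.350182335070656
tab end 413.25924055904494
[[385, 13], [385, 13], [386, 14], [386, 15], [387, 29], [387, 30], [388, 30], [388, 31], [389, 30], [389, 32], [389, 33], [389, 33], [390, 31], [390, 32], [391, 32], [391, 32], [391, 34], [391, 32], [392, 33], [392, 34], [392, 32], [392, 32], [393, 33], [393, 32], [394, 31], [394, 33], [394, 33], [394, 33], [395, 31], [395, 31], [396, 30], [396, 28], [396, 28], [397, 14], [397, 13], [397, 14], [397, 12], [398, 13], [399, 13], [399, 13], [399, 13], [399, 13], [400, 13], [401, 13], [401, 13], [401, 13], [402, 14], [402, 39], [402, 39], [402, 40], [402, 39], [403, 39], [403, 39], [404, 40], [404, 39], [404, 40], [405, 40], [405, 39], [405, 41], [405, 41], [406, 42], [406, 41], [407, 42], [407, 41], [407, 42], [407, 42], [408, 44], [408, 41], [409, 41], [409, 40], [409, 40], [410, 41], [410, 38], [410, 39], [411, 39], [411, 39], [411, 40], [413, 103], [413, 14], [413, 112], [413, 116], [413, 120], [413, 107], [413, 119], [413, 111], [413, 91], [413, 111], [413, 101], [413, 96], [413, 85], [413, 12], [4
[... 1538 characters left out ...]
9, 13], [441, 14], [443, 14], [445, 13], [447, 13], [449, 13], [451, 14], [452, 14], [454, 14], [456, 13], [458, 14], [460, 15], [461, 13], [463, 14], [466, 14], [468, 15], [469, 13], [471, 13], [473, 14], [475, 13], [477, 13], [479, 14], [481, 15], [483, 13], [485, 14], [486, 13], [488, 14], [491, 14], [492, 13], [494, 13], [496, 14], [498, 12], [500, 13], [503, 13], [505, 14], [506, 13], [509, 13], [511, 14], [512, 12], [514, 13], [517, 14], [519, 14], [521, 14], [523, 14], [525, 15], [527, 13], [529, 13], [531, 14], [534, 15], [536, 13], [538, 14], [540, 13], [542, 17], [542, 39], [542, 30], [542, 24], [542, 35], [543, 20], [543, 39], [545, 38], [547, 42], [549, 40], [551, 40], [558, 30]]
```

Slot inner x range is 411.5–542 and the held tablet fits inside it. The tablet sits ~0.8 mm too far toward -y, so I'll shift +0.8 mm along tool x and descend gently.

```bash
python3 -m pendant '[{"xyz":[0.0008,0.0003,0],"roll":0,"jaw":1},{"xyz":[0.0008,0.0003,0.006],"roll":0,"jaw":1},{"xyz":[0.0008,0.0003,0.012],"roll":0,"jaw":1},{"xyz":[0.0008,0.0003,0.018],"roll":0,"jaw":1},{"xyz":[0.0008,0.0003,0.024],"roll":0,"jaw":1},{"xyz":[0.0008,0.0003,0.030],"roll":0,"jaw":1},{"xyz":[0.0008,0.0003,0.030],"roll":0,"jaw":1},{"xyz":[0.0008,0.0003,0.030],"roll":0,"jaw":1}]'

```

```text
time_s: 9.25
ee_pos: [476.4, -422.3, 61.0]
ee_rot: [180.0, 0.0, 90.6]
force: [-0.8, 0.6, -0.4]
gripper_width: 9.8
```

```bash
python3 -m pendant '[{"xyz":[0,0,0.003],"roll":0,"jaw":1},{"xyz":[0,0,0.006],"roll":0,"jaw":1},{"xyz":[0,0,0.009],"roll":0,"jaw":1},{"xyz":[0,0,0.012],"roll":0,"jaw":1},{"xyz":[0,0,0.014],"roll":0,"jaw":1},{"xyz":[0,0,0.0155],"roll":0,"jaw":1},{"xyz":[0,0,0.0155],"roll":0,"jaw":1},{"xyz":[0,0,0.0155],"roll":0,"jaw":1}]'

```

```text
time_s: 10.25
ee_pos: [476.4, -422.3, 45.5]
ee_rot: [180.0, 0.0, 90.6]
force: [0.0, -0.2, -0.9]
gripper_width: 10.4
```

Nearly seated with no side force. I'll go 1.5 mm further until the floor pushes back.

```bash
python3 -m pendant '[{"xyz":[0,0,0.0005],"roll":0,"jaw":1},{"xyz":[0,0,0.001],"roll":0,"jaw":1},{"xyz":[0,0,0.0015],"roll":0,"jaw":1},{"xyz":[0,0,0.0015],"roll":0,"jaw":1},{"xyz":[0,0,0.0015],"roll":0,"jaw":1},{"xyz":[0,0,0.0015],"roll":0,"jaw":1},{"xyz":[0,0,0.0015],"roll":0,"jaw":1},{"xyz":[0,0,0.0015],"roll":0,"jaw":1}]'

```

```text
time_s: 11.25
ee_pos: [476.4, -422.3, 45.0]
ee_rot: [180.0, 0.0, 90.6]
force: [-0.3, 1.1, 5.3]
gripper_width: 10.2
```

```bash
python3 -m pendant '[{"xyz":[0,0,0],"roll":0,"jaw":0.9},{"xyz":[0,0,0],"roll":0,"jaw":0.8},{"xyz":[0,0,0],"roll":0,"jaw":0.65},{"xyz":[0,0,0],"roll":0,"jaw":0.65},{"xyz":[0,0,-0.02],"roll":0,"jaw":0.65},{"xyz":[0,0,-0.06],"roll":0,"jaw":0.65},{"xyz":[0,0,-0.1],"roll":0,"jaw":0.65},{"xyz":[0,0,-0.14],"roll":0,"jaw":0.65}]'
python3 -m pendant '[{"xyz":[0.05,0,0],"roll":0,"jaw":0.5},{"xyz":[0.099,-0.0025,0],"roll":0,"jaw":0.5},{"xyz":[0.099,-0.0025,0],"roll":0,"jaw":0.5},{"xyz":[0.099,-0.0025,0],"roll":0,"jaw":0.5},{"xyz":[0.099,-0.0025,0],"roll":0,"jaw":0.5},{"xyz":[0.099,-0.0025,0],"roll":0,"jaw":0.5},{"xyz":[0.099,-0.0025,0],"roll":0,"jaw":0.5},{"xyz":[0.099,-0.0025,0],"roll":0,"jaw":0.5}]'
python3 - <<'E'
from h import *
im,d,K,C,p=grab('wrist'); np.savez('w4',im=im,d=d,K=K,C=C); cv2.imwrite('pics/w4.png',im)
P=cloud(d,K,C); X,Y,Z=P[...,0],P[...,1],P[...,2]
hsv=cv2.cvtColor(im,cv2.COLOR_BGR2HSV); red=((hsv[...,0]<6)|(hsv[...,0]>174))&(hsv[...,1]>130)
def rep(n,m):
    q=P[m&np.isfinite(X)]; print(n,len(q),np.median(q,0).round(1))
    if len(q)>4:r=cv2.minAreaRect(q[:,:2].astype(np.float32)); print('  rect',np.round(r[0],1),np.round(r[1],1),round(r[2],1))
b=(abs(Y+423)<20)&(abs(X-476)<80)
rep('tab',b&(Z>68)&(Z<82)); rep('grip',red&(Z>57)&(Z<70)&(abs(Y+323)<30)); rep('tabany',b&(Z>50)&(Z<120))
E
```

```text
time_s: 12.25
ee_pos: [476.2, -422.1, 185.0]
ee_rot: [-180.0, -0.0, 90.6]
force: [0.7, -0.6, -0.6]
gripper_width: 31.8
time_s: 13.25
ee_pos: [472.6, -323.5, 183.8]
ee_rot: [-180.0, -0.0, 90.6]
force: [0.3, 0.1, 0.2]
gripper_width: 45.7
tab 1833 [ 465.  -420.5   74.9]
  rect [ 470.6 -422. ] [113.5  11.9] 0.6
grip 904 [ 472.8 -323.2   62.9]
  rect [ 474.2 -323.3] [57.6 12.8] 0.9
tabany 2658 [ 465.7 -417.9   74.2]
  rect [ 474.7 -421.8] [122.5  12. ] 0.5
```

View pics/w4.png

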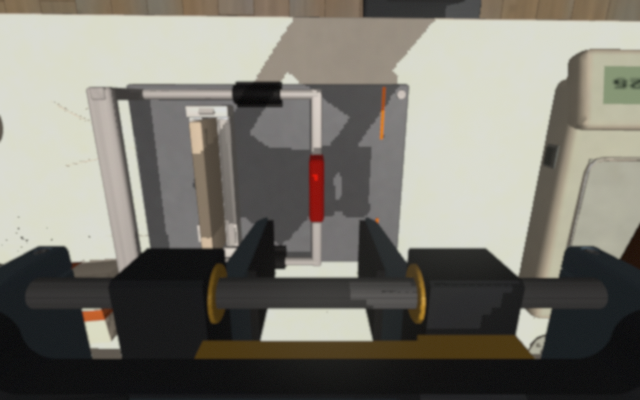

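The tablet is seated (top 74.9 including the usual +1 bias, expected 74), and the grip is at (316,188) under the jaws. I'll descend and grasp the grip.

```bash
python3 -m pendant '[{"xyz":[0,0.0015,0.03],"roll":0,"jaw":0.5},{"xyz":[0,0.0015,0.07],"roll":0,"jaw":0.5},{"xyz":[0,0.0015,0.11],"roll":0,"jaw":0.5},{"xyz":[0,0.0015,0.14],"roll":0,"jaw":0.5},{"xyz":[0,0.0015,0.152],"roll":0,"jaw":0.5},{"xyz":[0,0.0015,0.16],"roll":0,"jaw":0.5},{"xyz":[0,0.0015,0.16],"roll":0,"jaw":0.5},{"xyz":[0,0.0015,0.16],"roll":0,"jaw":0.5}]'
python3 -m pendant '[{"xyz":[0,0,0],"roll":0,"jaw":0.6},{"xyz":[0,0,0],"roll":0,"jaw":0.7},{"xyz":[0,0,0],"roll":0,"jaw":0.8},{"xyz":[0,0,0],"roll":0,"jaw":1},{"xyz":[0,0,0],"roll":0,"jaw":1},{"xyz":[0,0,0],"roll":0,"jaw":1},{"xyz":[0,0,0],"roll":0,"jaw":1},{"xyz":[0,0,0],"roll":0,"jaw":1}]' 50
```

```text
time_s: 14.3
ee_pos: [474.8, -323.7, 24.9]
ee_rot: [179.9, 0.1, 90.6]
force: [-0.6, -0.5, 0.1]
gripper_width: 45.4
time_s: 15.3
ee_pos: [474.2, -323.3, 24.0]
ee_rot: [180.0, 0.0, 90.6]
force: [-0.8, 0.0, 1.3]
gripper_width: 13.9
```

Gripped at 13.9 mm. Now I'll pull 60 mm along tool +x, then check.

```bash
python3 -m pendant '[{"xyz":[0.01,0,0],"roll":0,"jaw":1},{"xyz":[0.02,0,0],"roll":0,"jaw":1},{"xyz":[0.03,0,0],"roll":0,"jaw":1},{"xyz":[0.04,0,0],"roll":0,"jaw":1},{"xyz":[0.05,0,0],"roll":0,"jaw":1},{"xyz":[0.06,0,0],"roll":0,"jaw":1},{"xyz":[0.065,0,0],"roll":0,"jaw":1},{"xyz":[0.065,0,0],"roll":0,"jaw":1}]' 55
python3 -m pendant '[{"xyz":[0,0,0],"roll":0,"jaw":1},{"xyz":[0,0,0],"roll":0,"jaw":1},{"xyz":[0,0,0],"roll":0,"jaw":1},{"xyz":[0,0,0],"roll":0,"jaw":1},{"xyz":[0,0,0],"roll":0,"jaw":1},{"xyz":[0,0,0],"roll":0,"jaw":1},{"xyz":[0,0,0],"roll":0,"jaw":1},{"xyz":[0,0,0],"roll":0,"jaw":1}]'
python3 - <<'E'
from h import *
for n in('wrist','top'):
    im,d,K,C,p=grab(n); np.savez(n+'5',im=im,d=d,K=K,C=C)
    P=cloud(d,K,C); X,Y,Z=P[...,0],P[...,1],P[...,2]
    hsv=cv2.cvtColor(im,cv2.COLOR_BGR2HSV); 
    def rep(n,m):
        q=P[m&np.isfinite(X)]; print(n,len(q),np.median(q,0).round(1) if len(q) else '')
        if len(q)>4:r=cv2.minAreaRect(q[:,:2].astype(np.float32)); print('  rect',np.round(r[0],1),np.round(r[1],1),round(r[2],1))
    rep(n+' bar',(Z>80)&(Z<96)&(Y<-405)&(Y>-500)&(X<565)&(X>380)&((abs(X-476)>65)|(Y<-436)|True))
    rep(' tab',(Z>70)&(Z<79)&(abs(Y+422)<12)&(abs(X-476)<70))
    org=(hsv[...,0]>=7)&(hsv[...,0]<22)&(hsv[...,1]>90)
    for s in(0,1): rep(' mark',org&(Z<22)&(abs(Y+258)<25)&((X>476)==s)&(abs(X-476)<100))
    if n=='wrist': cv2.imwrite('pics/w5.png',im)
E
```

```text
time_s: 16.3
ee_pos: [473.6, -260.8, 24.0]
ee_rot: [180.0, 0.2, 90.7]
force: [-1.6, -13.5, -2.3]
gripper_width: 13.5
time_s: 17.3
ee_pos: [473.5, -261.2, 24.0]
ee_rot: [180.0, 0.3, 90.7]
force: [-2.4, -13.9, -1.9]
gripper_width: 14.1
wrist bar 0 
 tab 0 
 mark 25 [ 383.1 -259.2   13.4]
  rect [ 382.9 -259.2] [1.5 3.1] 2.1
 mark 0 
top bar 372 [ 465.2 -423.    86.9]
  rect [ 475.5 -423.2] [177.   23.1] 0.3
 tab 24 [ 456.8 -414.9   74.1]
  rect [ 449.2 -414.8] [79.9  3. ] 1.8
 mark 0 
 mark 0
```

View pics/w5.png

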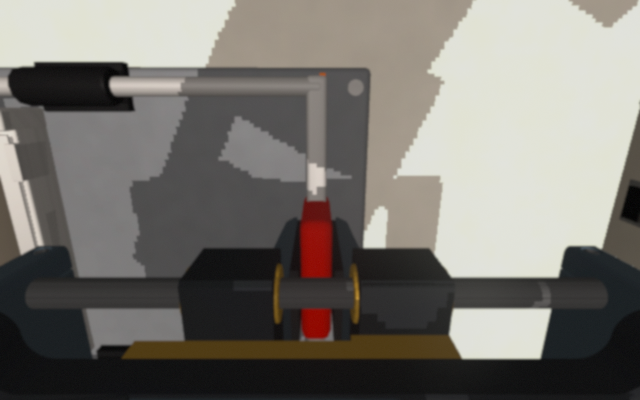

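The brass pointer is at about (316,82), and one end of the orange line shows beside it at (322,74). Travel is 62.2 mm by both TCP and bar, so I need ~2.9 mm more.

```bash
python3 -m pendant '[{"xyz":[0.001,0,0],"roll":0,"jaw":1},{"xyz":[0.002,0,0],"roll":0,"jaw":1},{"xyz":[0.003,0,0],"roll":0,"jaw":1},{"xyz":[0.003,0,0],"roll":0,"jaw":1},{"xyz":[0.003,0,0],"roll":0,"jaw":1},{"xyz":[0.003,0,0],"roll":0,"jaw":1},{"xyz":[0.003,0,0],"roll":0,"jaw":1},{"xyz":[0.003,0,0],"roll":0,"jaw":1}]'
python3 - <<'E'
from h import *
T0=env.state()['ee_pos']
im,d,K,C,p=grab('wrist'); a=cv2.resize(im[50:210,200:420],(800,582),interpolation=2); cv2.imwrite('pics/w6.png',a)
P=cloud(d,K,C); X,Y,Z=P[...,0],P[...,1],P[...,2]
m=(abs(X-395)<5)&(Z>20)&(Z<40)&(abs(Y+258)<25); print('crossbar@395',np.percentile(Y[m],[2,98]),m.sum(), 'mark there', -258-79*np.sin(np.radians(.7)))
im,d,K,C,p=grab('top'); P=cloud(d,K,C); X,Y,Z=P[...,0],P[...,1],P[...,2]
m=(Z>80)&(Z<96)&(Y<-405)&(Y>-500)&(X<565)&(X>380); print('bar',cv2.minAreaRect(P[m][:,:2].astype(np.float32)))
s=env.state(); print(T0,s['ee_pos'],s['force'],s['gripper_width'],s['time_s'])
E
```

```text
time_s: 18.4
ee_pos: [473.5, -258.3, 24.0]
ee_rot: [180.0, 0.3, 90.7]
force: [-2.3, -13.6, -1.9]
gripper_width: 13.7
crossbar@395 [-282.10218339 -254.01621833] 898 mark there -258.96514306598453
bar ((475.3520812988281, -420.2748718261719), (176.772705078125, 22.299915313720703), 0.41315674781799316)
[ 473.52422092 -258.31682962   23.96458483] [ 473.53407426 -258.31743188   23.96101738] [ -1.79248395 -14.11949108  -1.84847468] 13.836960288184578 18.5
```

View pics/w6.png

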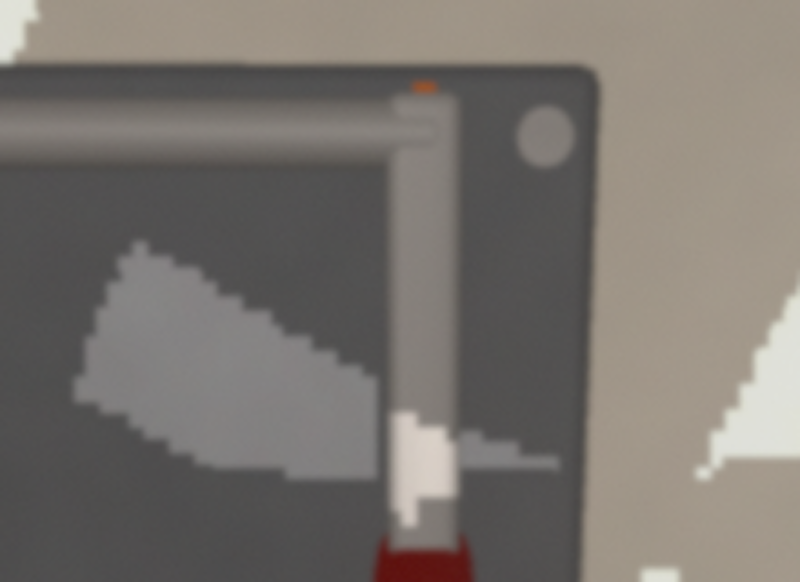

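The orange line end at (424,88) lies centred under the cross bar (columns 390–457). Travel is 65.0 mm by TCP and 65.1 mm by the bar, and the hold is steady, so I'm handing in.

```bash
python3 -c "
from workcell import env
print(env.job_done())"
```

```text
the job is handed in; nothing more can be done
None
```

The cream tablet is seated in the jig's slot and released, and the arm is holding the red grip at the mark. I handed the job in at about 18.5 s; it reports no verdict.

- **Tablet:** going down, it met no side force, then the floor pushed back with about 5 N. After release its top edge measured 74.9 mm above the counter (74 expected; the wrist camera reads about 1 mm high).
- **Grip:** the slide travelled 65.0 mm by the tool position and 65.1 mm by the folding bar in the top camera. The spring pulls back with about 14 N and the position held steady. In the last wrist picture the visible end of the orange line sat centred under the cross bar's end. The other mark line was hidden by the gripper.
- **Bar over the tablet:** the bar measured y = -420.3 and the slot about -423. The bar also read about 2 mm to +y of where it should be at rest, which is within the calibration error, so I relied on the travel.
- **Bystanders:** I did not go near the red tablet, the bell or the gift box. I took no final picture of them.

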